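# Put the litho crayons away and bridge the stone

### The job

The drawing session is over. Pull the crayon rest all the way out from under the clear hood, lay every crayon holder from the stone across the rest's two rails, each flat in a slot of its own, and then push the loaded rest fully home under the hood. Only then lay the hand bridge squarely across the middle of the cleared stone, resting flat on both of its rails, and leave the other things on the table undisturbed.

Things in the scene. Friction and masses are not known exactly. Their poses are not given: they have to be found in the camera images.
- holder1: crayon holder: dark wooden square stick with a brass front end and a short black crayon tip; body 140 x 16 x 16 mm (x from -70 to +70 mm; the tip adds 7 mm beyond +x), 50 g. Origin at the centre of the square stick, x along it towards the brass end. At the start it lies on the stone, roughly along the stone's x. May be absent (None)
- holder2: crayon holder: dark wooden square stick with a brass front end and a short black crayon tip; body 140 x 16 x 16 mm (x from -70 to +70 mm; the tip adds 7 mm beyond +x), 50 g. Origin at the centre of the square stick, x along it towards the brass end. At the start it lies on the stone, roughly along the stone's x. May be absent (None)
- holder3: crayon holder: dark wooden square stick with a brass front end and a short black crayon tip; body 140 x 16 x 16 mm (x from -70 to +70 mm; the tip adds 7 mm beyond +x), 50 g. Origin at the centre of the square stick, x along it towards the brass end. At the start it lies on the stone, roughly along the stone's x. May be absent (None)
- holder4: crayon holder: dark wooden square stick with a brass front end and a short black crayon tip; body 140 x 16 x 16 mm (x from -70 to +70 mm; the tip adds 7 mm beyond +x), 50 g. Origin at the centre of the square stick, x along it towards the brass end. At the start it lies on the stone, roughly along the stone's x. May be absent (None)
- holder5: crayon holder: dark wooden square stick with a brass front end and a short black crayon tip; body 140 x 16 x 16 mm (x from -70 to +70 mm; the tip adds 7 mm beyond +x), 50 g. Origin at the centre of the square stick, x along it towards the brass end. At the start it lies on the stone, roughly along the stone's x. May be absent (None)
- stone: pale tan litho stone with a drawing, 180 (x) x 270 (y) x 45 mm, fixed. Fixed beside it stand two narrow wooden rails along y: 12 mm thick, 270 mm long, at x = -105 and +105 mm, tops at 85 mm. Origin at the centre of the underside, on the table; x points away from the robot (yaw within 0.12 rad). It is left or right of the centre line, the station on the other side
- bridge: hand bridge: pale wooden plank 240 (x) x 44 (y) x 12 mm with a grip rib on top, 90 (x) x 18 (y) mm, from 12 to 42 mm above the underside; 0.2 kg. Origin at the centre of the underside, x along the plank, z up. Starts flat on the table between stone and station, roughly along world x
- station: fixed crayon station. Origin on the table; x is the sliding direction, into the hood, away from the robot (yaw within 0.12 rad). Tracks 12 mm high at y = +-135, x -210 to 150 mm. Clear hood sheet 115 to 119 mm above the table, x 28 to 158, y +-143 mm, on 12 mm posts at x = 36 and 150, y = +-135 mm; open in front
- rest (a joint): slide of the crayon rest along the station, in m: 0 = home under the hood, 0.15 = fully out towards the robot (-x of the station); stops at both ends, moves against about 1.5 N of friction, stays where left
- rack (a point): middle of the rest's support plane, moving with the rest (home: station x = 75 mm, height 53 mm). x runs towards the hood and rises 10 degrees, y sideways, z square to the slope. Two narrow rails along y (8 mm thick, 234 mm long, tops at z = 0) at x = -45 and +45 mm; open between them down to a base board about 40 mm below. A holder lying across both has its origin at z = 8 mm
- slot1 (a point): middle of the first of five slots of the rest, on the support plane, axes as rack; the slots lie at rack y = -88, -44, 0, 44, 88 mm. Each is a pair of gaps 30 mm wide between teeth on the two rails (teeth 14 mm wide, 12 mm high, at rack y = +-22, +-66, +-110 mm). A holder lies in it along x, either way round
- slot2 (a point): second slot, as slot1, at rack y = -44 mm
- slot3 (a point): third slot, at rack y = 0
- slot4 (a point): fourth slot, at rack y = 44 mm
- slot5 (a point): fifth slot, at rack y = 88 mm
- handle (a point): top centre of the rest's handle, a dark square steel post 18 x 18 mm, free for 48 mm below this point, sides parallel to the station's x and y, 130 mm in front of the rack's middle; pinch it from above to pull or push the rest
- gum_bottle: bystander, not part of the job, must not be knocked about. Amber bottle, radius 32, 160 mm high; origin under its base
- bowl: bystander, not part of the job, must not be knocked about. White bowl, rim radius 60, 50 mm high; origin under its base
- ink_tin: bystander, not part of the job, must not be knocked about. Steel tin, radius 36, 55 mm high; origin under its base
- loupe: bystander, not part of the job, must not be knocked about. Glass loupe, radius 28, 36 mm high; origin under its base
Things that resemble listed ones, but are neither listed nor needed, are in the scene too. Leave any purple look-alike of the holder4 alone.

How it is judged:
By the outcome, as a careful person would: the job done as asked, in the order asked, and still so for the second after the job is handed in, with the robot touching nothing.
Of holder1, holder2, holder3, holder4, holder5 only 3 to 5 are there at a start; the rules pass over those that are not, and their reading is None.
At some moment in a run one of bridge may be knocked a few centimetres aside while the robot is not near it.
Once in a run the grip may slacken for a moment while it holds something.
It also fails if it takes over 210 s, if anything falls off the work surface, if the arm or the gripper's body presses on something with over 40 N, if the wrist force passes 120 N, or if a joint passes its speed limit or range.

### The arm

A 6-joint arm with a two-finger parallel gripper is mounted at the origin on the work surface. World frame = base frame: x ahead of the robot, y to its left, z up, the work surface at z = 0. Lengths are in m, angles in rad, forces in N, time in s.
With the tool pointing down it reaches from about 0.35 to 0.8 m from the base axis. Payload 7.3 kg.
Tool frame: the origin (TCP) lies between the finger pads; the fingertips stand 8 mm ahead of it and the grasp point (between the pads) lies 11 mm behind it; z points along the fingers, y is the direction in which the jaws open and shut (so a half turn about z gives the same grasp; the last joint's range is limited). The gripper opens to 85 mm and grips with 20 to 120 N. Pads are 22 mm wide; open, the fingers measure 114 mm over their backs; the gripper's body (76 mm by 85 mm) begins 54 mm behind the grasp point. The pads swing forward as they close: fully open they stand 13 mm farther back than shut.
Start: joints at [-1.429, 0.342, 1.524, -0, 1.275, -0.146], TCP at [0.149, -0.503, 0.239] pointing down, gripper open.
Joint ranges: [-2.53, 2.53], [-0.77, 2.02], [0.04, 2.7], [-1, 4.14], [0.28, 2.66], [-3.11, 3.11]. Speed limits (rad/s): [2.57, 2.57, 3.14, 3.14, 3.14, 3.14].

### API

Orientations are given as a unit quaternion [x, y, z, w].
In Python, from rig import manip gives the robot as it stands.
- The arm moves only by the tool jog_arm, never from a script. Its argument "rows" is a list of rows, each a list of 7 numbers: the turn, a rotation vector about the world's x, y, z in rad, then the shift along the world's x, y, z in m, then the closure in counts, from 0 (fully open) to 255 (shut). In form: [[rx, ry, rz, tx, ty, tz, claw], ...]. A call has exactly 5 rows; each row is the pose to reach, as a shift and turn from the pose commanded when the call began; what a row does not reach only later rows make up. A row lasts 1/12 s, in which the tool goes at most 41.7 mm and 7.16 degrees, less where a joint would pass 70% of its speed; a pose out of reach is approached as far as the arm can. A call with a gripper value outside its range is refused whole. The fingers move at their own pace and stop on an object; "squeeze" is the grip in N (left out, the last holds). Time passes only in rows, so rows that repeat a pose let the fingers close, or fill a call up. It gives the time, the measured TCP pose, the force and the opening at its end, in the units of the state.
- manip.get_obs(): the state, without advancing time (a new reading comes with each control period).
- manip.capture(name): name is "scene" or "top"; returns the picture (420x560x3 uint8, red, green, blue); there is no depth.
- manip.camera_info(name): a dict with "intrinsics" (3x3 intrinsics, pixels), "rvec" (rotation vector, rad) and "tvec" (3), from world to camera coordinates, as OpenCV has them. Camera axes: x right, y down, z forward; pixel columns grow to the right and rows downward; lengths in m; the calibration is good to about 2 mm. A picture is of the moment at which its call begins. camera_info takes no time and is no camera call.
- manip.sign_off(): hands the job in, once; it reports no verdict.
The state is a dict: "time_s": time; "joints": joint angles; "qd": joint speeds; "joint_torque": joint torques, N m; "ee_pos": TCP position; "tool_rot": TCP orientation; "force": force on the tool from outside, world axes, zero at the start; "ft_torque": the same for the moment, N m; "width": opening from 0.0 (shut) to 1.0 (fully open).
Only numpy, scipy, OpenCV 4.12 (cv2) and the standard library are available. Lean on these libraries where they do the work, as an engineer would, in place of code of your own. Each camera call takes 0.05 s, during which the arm holds its last target. There are 200 camera calls.

## Working session

There is one attempt and no reset: what is moved stays moved. The work goes in short steps, Python scripts to look and compute and a tool call to move; the robot and the scene stay as the last step left them, time stands still between calls to the robot, and variables do not carry over. Pictures are saved under pics/ and viewed, about 12 in all and at most 16, crops included, and the job is handed in when it is done.

Besides the shell and the picture viewer there is one more tool, called after "Request:" in YAML: its name, and indented under it one key for each argument. jog_arm: Moves the arm, as the interface text tells. Its arguments: {"type":"object","properties":{"rows":{"type":"array","items":{"type":"array","items":{"type":"number"}}},"squeeze":{"type":"number"}},"required":["rows"]}

```bash
mkdir -p pics; ls; cat > h.py <<'E'
import numpy as np, cv2
from rig import manip
def cam(n):
    c=manip.camera_info(n); R=cv2.Rodrigues(np.array(c["rvec"],float))[0]
    return np.array(c["intrinsics"],float),R,np.array(c["tvec"],float).ravel()
def ray(n,uv,z):
    K,R,t=cam(n); uv=np.atleast_2d(np.array(uv,float)); o=-R.T@t
    d=(R.T@np.linalg.inv(K)@np.c_[uv,np.ones(len(uv))].T).T
    return o+d*((z-o[2])/d[:,2])[:,None]
def proj(n,P):
    K,R,t=cam(n); p=(K@(R@np.atleast_2d(P).T+t[:,None])).T
    return p[:,:2]/p[:,2:]
def snap(n,f,s=1.4,crop=None):
    im=manip.capture(n); np.save(f"pics/{f}.npy",im); o=im[...,::-1]
    if crop: x0,y0,x1,y1=crop; o=o[y0:y1,x0:x1]
    cv2.imwrite(f"pics/{f}.png",cv2.resize(o,None,fx=s,fy=s,interpolation=cv2.INTER_CUBIC)); return im
E
python3 - <<'E'
from h import *
snap("top","t0");snap("scene","s0")
for n in("top","scene"):
    K,R,t=cam(n);print(n,K.round(1).tolist(),(-R.T@t).round(3),R.round(2).tolist())
print(manip.get_obs())
E
```

```text
pics
top [[438.5, 0.0, 280.7], [0.0, 438.5, 211.6], [0.0, 0.0, 1.0]] [0.411 0.068 1.439] [[-0.01, -1.0, -0.0], [-0.99, 0.01, -0.12], [0.12, 0.0, -0.99]]
scene [[395.6, 0.0, 280.4], [0.0, 395.6, 211.6], [0.0, 0.0, 1.0]] [1.062 0.801 0.806] [[-0.83, 0.56, 0.02], [0.35, 0.53, -0.77], [-0.44, -0.63, -0.64]]
{'time_s': 0.1, 'joints': array([-1.42899907e+00,  3.42679402e-01,  1.52490706e+00, -1.52983284e-06,
        1.27539786e+00, -1.45969687e-01]), 'qd': array([ 0.00037167, -0.00084915, -0.00036434, -0.00043613, -0.00045876,
        0.00078126]), 'joint_torque': array([ 1.73627272e-03, -4.34447551e+01, -2.46491021e+01, -1.87972814e-04,
        4.66977130e-03,  1.71743409e-06]), 'ee_pos': array([ 0.14898893, -0.50306243,  0.23868681]), 'tool_rot': array([ 9.89666348e-01,  1.43387713e-01,  7.20023635e-07, -6.95830145e-04]), 'force': array([ 0.89448955, -0.23375704, -0.76220971]), 'ft_torque': array([ 0.04451298,  0.01013171, -0.00480846]), 'width': 0.997901656066905}
```

View pics/t0.png

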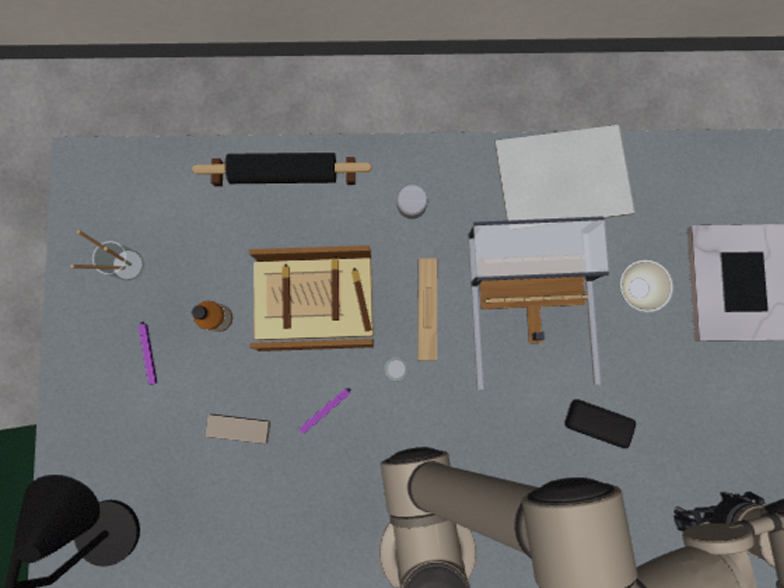

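View pics/s0.png

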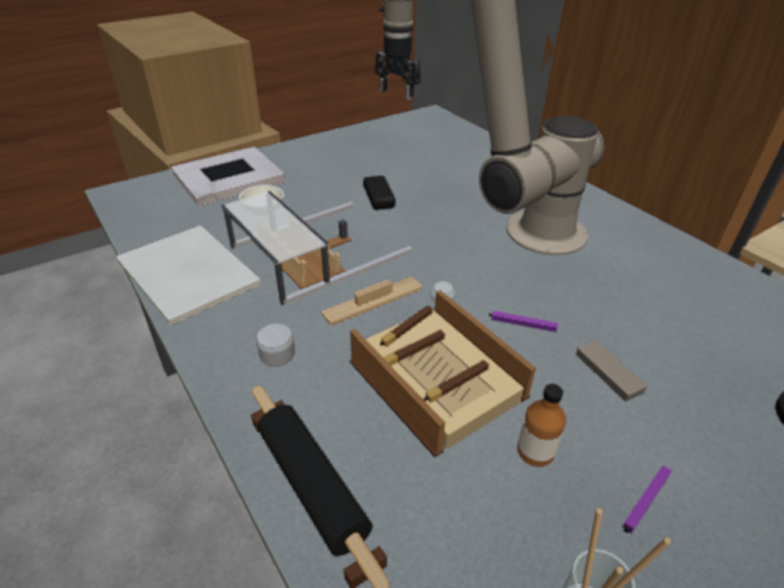

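Top view: three holders on the stone at about (286,297), (335,290) and (361,298). Bridge at (427,308), handle at (537,337), hood at (538,248). Purple look-alikes lie on the table away from the stone. Next I'll measure with masks.

```bash
cat >> h.py <<'E'
def blobs(im,mask,box,amin=20):
    m=np.zeros(mask.shape,np.uint8); x0,y0,x1,y1=box; m[y0:y1,x0:x1]=mask[y0:y1,x0:x1]
    n,l,s,c=cv2.connectedComponentsWithStats(m); out=[]
    for i in range(1,n):
        if s[i,4]>=amin:
            k,_=cv2.findContours((l==i).astype(np.uint8),cv2.RETR_EXTERNAL,cv2.CHAIN_APPROX_NONE)
            out.append((s[i,4],c[i],cv2.minAreaRect(k[0]),l==i))
    return out
E
python3 - <<'E'
from h import *
im=np.load("pics/t0.npy").astype(int); hsv=cv2.cvtColor(im.astype(np.uint8),cv2.COLOR_RGB2HSV)
K,R,t=cam("top")
for p in [(205,215),(239,207),(258,215),(290,195),(305,215),(306,250),(383,240),(383,213),(341,240),(426,240),(225,190),(220,181),(205,192),(300,150)]:
    print(p,im[p[1],p[0]],hsv[p[1],p[0]])
g=im.sum(2)
def show(name,m,box,z,amin=20):
    for a,c,r,l in blobs(im,m.astype(np.uint8),box,amin):
        b=cv2.boxPoints(r); print(name,a,c.round(1),"ctr",ray("top",r[0],z)[0,:2].round(4),"box",ray("top",b,z)[:,:2].round(3).tolist())
show("hold",(g<230),(186,186,264,243),.061)
show("stone",(hsv[...,0]>18)&(hsv[...,0]<32)&(hsv[...,1]>60)&(g>450),(175,175,270,255),.045,200)
show("bridge",(hsv[...,0]<30)&(hsv[...,1]>60)&(g>300),(285,175,325,265),.012,100)
show("handle",(g<150),(365,225,400,250),.09,5)
show("rail",(hsv[...,1]>100)&(g<300),(172,172,272,192),.085,50)
show("rail",(hsv[...,1]>100)&(g<300),(172,240,272,255),.085,50)
E
```

```text
(205, 215) [79 52 34] [ 12 145  79]
(239, 207) [79 50 33] [ 11 148  79]
(258, 215) [79 50 35] [ 10 142  79]
(290, 195) [112 118 122] [102  21 122]
(305, 215) [159 134 102] [ 17  91 159]
(306, 250) [168 142 108] [ 17  91 168]
(383, 240) [59 61 68] [113  34  68]
(383, 213) [166 141 108] [ 17  89 166]
(341, 240) [154 155 164] [117  16 164]
(426, 240) [123 127 133] [108  19 133]
(225, 190) [189 176 135] [ 23  73 189]
(220, 181) [62 39 21] [ 13 169  62]
(205, 192) [154 123  62] [ 20 152 154]
(300, 150) [125 122 123] [170   6 125]
hold 169 [239.2 209.8] ctr [0.5788 0.2016] box [[0.637, 0.208], [0.636, 0.195], [0.522, 0.195], [0.522, 0.208]]
hold 175 [204.4 216. ] ctr [0.561  0.3107] box [[0.619, 0.319], [0.618, 0.303], [0.504, 0.302], [0.504, 0.318]]
hold 141 [258.6 217.7] ctr [0.5528 0.1395] box [[0.606, 0.158], [0.609, 0.145], [0.5, 0.121], [0.497, 0.134]]
stone 2436 [223.3 215.4] ctr [0.5718 0.2552] box [[0.658, 0.392], [0.663, 0.124], [0.486, 0.12], [0.482, 0.384]]
bridge 942 [305.  220.7] ctr [ 0.5478 -0.0077] box [[0.666, 0.012], [0.665, -0.031], [0.432, -0.027], [0.433, 0.015]]
handle 12 [381.5 240.1] ctr [ 0.4769 -0.2388] box [[0.483, -0.234], [0.484, -0.241], [0.471, -0.243], [0.47, -0.237]]
rail 739 [221.7 180.8] ctr [0.6687 0.2557] box [[0.68, 0.391], [0.686, 0.121], [0.657, 0.121], [0.652, 0.39]]
rail 471 [223.3 245.9] ctr [0.4648 0.2501] box [[0.47, 0.385], [0.476, 0.116], [0.459, 0.116], [0.453, 0.384]]
```

```bash
python3 - <<'E'
from h import *
a=np.load("pics/t0.npy")[150:285,320:450,::-1]; b=np.load("pics/t0.npy")[165:265,170:300,::-1]
a=cv2.resize(a,None,fx=4,fy=4,interpolation=cv2.INTER_CUBIC)
b=cv2.resize(b,None,fx=2.1,fy=2.1,interpolation=cv2.INTER_CUBIC)
c=np.zeros((540,800,3),np.uint8); c[:540,:520]=a; c[:b.shape[0],527:800]=b[:, :273]
s=np.load("pics/s0.npy")[135:215,155:290,::-1]; s=cv2.resize(s,(273,162),interpolation=cv2.INTER_CUBIC); c[300:462,527:]=s
cv2.imwrite("pics/c0.png",c)
E
```

```text
(no output)
```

View pics/c0.png

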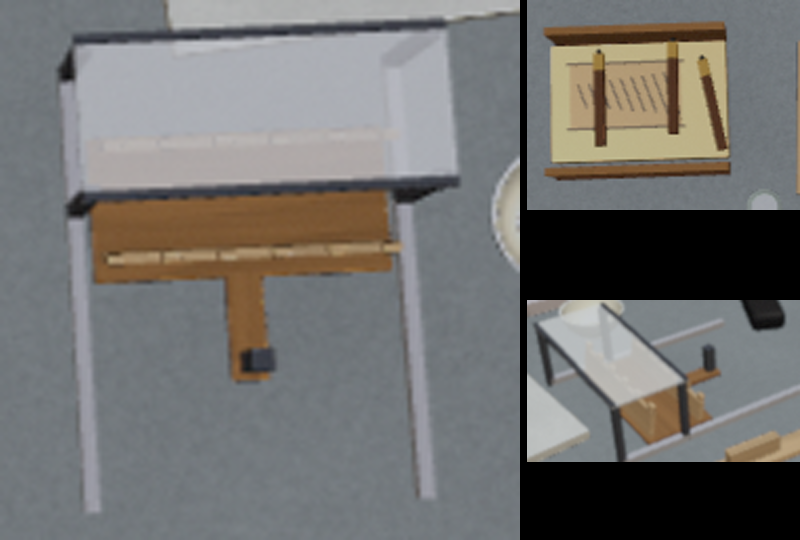

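```bash
python3 - <<'E'
from h import *
f=lambda x,y:(320+x/4-.5,150+y/4-.5)
L0,L1,R0,R1=ray("top",[f(92,512),f(76,215),f(428,497),f(405,208)],.012)[:,:2]
print("tracks",L0,L1,R0,R1)
for a,b in((L0,L1),(R0,R1)):
    d=b-a;print("yaw",np.arctan2(d[1],d[0]))
d=L0-R0;print("yaw from ends",np.arctan2(-d[0],d[1]),np.linalg.norm(d))
H=ray("top",[f(70,207),f(459,183),f(78,38),f(446,24)],.117)[:,:2];print("hood FL FR BL BR",H)
d=H[0]-H[1];print(np.arctan2(-d[0],d[1]),np.linalg.norm(d));d=H[2]-H[3];print(np.arctan2(-d[0],d[1]),np.linalg.norm(d))
# handle top: two views
print(ray("top",[f(258,353)],.09), ray("top",[f(258,353)],.08))
# triangulate handle top: scene crop scale 273/135=2.022; (709,346) in crop
ps=(155+(709-527)/2.022,135+(347-300)/2.022)
for z in(.06,.07,.08,.09,.1): print(z,ray("top",[f(258,353)],z)[0,:2].round(4),ray("scene",[ps],z)[0,:2].round(4))
fr=ray("top",[f(107,259),f(400,247)],.045);print("front rail",fr)
E
```

```text
tracks [ 0.36207419 -0.12680316] [ 0.60334147 -0.1203456 ] [ 0.37098655 -0.39756303] [ 0.60599623 -0.39041552]
yaw 0.02675877798059818
yaw 0.030404326061876187
yaw from ends 0.0329042002251157 0.27090651163913093
hood FL FR BL BR [[ 0.59539485 -0.10208539]
 [ 0.61039374 -0.39870239]
 [ 0.72657338 -0.11167756]
 [ 0.73420744 -0.39512916]]
0.05052346393531609 0.29699597767817465
0.026925985729264926 0.28355438479066486
[[ 0.48421072 -0.24703257  0.09      ]] [[ 0.48475215 -0.24936801  0.08      ]]
0.06 [ 0.4858 -0.254 ] [ 0.4783 -0.2512]
0.07 [ 0.4853 -0.2517] [ 0.4862 -0.2371]
0.08 [ 0.4848 -0.2494] [ 0.494 -0.223]
0.09 [ 0.4842 -0.247 ] [ 0.5018 -0.2089]
0.1 [ 0.4837 -0.2447] [ 0.5096 -0.1948]
front rail [[ 0.56312744 -0.13981636  0.045     ]
 [ 0.57006876 -0.37429732  0.045     ]]
```

The crop shows the rest already about 38 mm out, with the handle's top near (0.481, -0.258). Station yaw is about 0.03. Moving to the handle.

Request:
jog_arm:
  rows:
    - [0, 0, -0.05, 0.035, 0.025, 0, 0]
    - [0, 0, -0.1, 0.07, 0.05, 0, 0]
    - [0, 0, -0.15, 0.1, 0.075, 0, 0]
    - [0, 0, -0.2, 0.135, 0.1, 0, 0]
    - [0, 0, -0.258, 0.165, 0.125, 0, 0]
  squeeze: 60

```text
time_s: 0.52
ee_pos: [0.3153, -0.377, 0.239]
tool_rot: [1.0, 0.013, -0.0, -0.0]
force: [1.1, -1.1, -0.7]
width: 1.001
```

Request:
jog_arm:
  rows:
    - [0, 0, 0, 0.035, 0.025, -0.02, 0]
    - [0, 0, 0, 0.07, 0.05, -0.04, 0]
    - [0, 0, 0, 0.1, 0.075, -0.06, 0]
    - [0, 0, 0, 0.135, 0.1, -0.08, 0]
    - [0, 0, 0, 0.167, 0.12, -0.1, 0]

```text
time_s: 0.93
ee_pos: [0.4669, -0.2667, 0.1477]
tool_rot: [1.0, 0.015, -0.0, -0.0]
force: [-0.1, -1.1, 0.1]
width: 1.0
```

```bash
cat >> h.py <<'E'
def st():
    o=manip.get_obs(); from scipy.spatial.transform import Rotation as Ro
    M=Ro.from_quat(o["tool_rot"]).as_matrix()
    print("t%.1f"%o["time_s"],"p",o["ee_pos"].round(4),"xang %.3f"%np.arctan2(M[1,0],M[0,0]),"z",M[:,2].round(3),"F",o["force"].round(1),"w %.3f"%o["width"],"q",o["joints"].round(2))
E
python3 -c "
from h import *
st()"
```

```text
t0.9 p [ 0.4669 -0.2667  0.1477] xang 0.030 z [-0.  0. -1.] F [-0.1 -1.1  0.1] w 1.000 q [-0.66  0.46  1.62 -0.    1.07  0.88]
```

Request:
jog_arm:
  rows:
    - [0, 0, 0, 0, 0, -0.02, 0]
    - [0, 0, 0, 0, 0, -0.04, 0]
    - [0, 0, 0, 0, 0, -0.065, 0]
    - [0, 0, 0, 0, 0, -0.085, 0]
    - [0, 0, 0, 0, 0, -0.099, 0]

```text
time_s: 1.35
ee_pos: [0.4649, -0.2675, 0.0473]
tool_rot: [1.0, 0.015, -0.001, -0.001]
force: [-0.2, 0.3, 1.5]
width: 0.996
```

Request:
jog_arm:
  rows:
    - [0, 0, 0, 0, 0, 0, 0]
    - [0, 0, 0, 0, 0, 0, 120]
    - [0, 0, 0, 0, 0, 0, 255]
    - [0, 0, 0, 0, 0, 0, 255]
    - [0, 0, 0, 0, 0, 0, 255]

```text
time_s: 1.77
ee_pos: [0.4664, -0.2689, 0.0508]
tool_rot: [1.0, 0.015, 0.001, 0.001]
force: [-0.4, 0.3, 0.4]
width: 0.453
```

Request:
jog_arm:
  rows:
    - [0, 0, 0, 0, 0, 0, 255]
    - [0, 0, 0, 0, 0, 0, 255]
    - [0, 0, 0, 0, 0, 0, 255]
    - [0, 0, 0, 0, 0, 0, 255]
    - [0, 0, 0, 0, 0, 0, 255]

```text
time_s: 2.18
ee_pos: [0.4641, -0.2592, 0.0512]
tool_rot: [1.0, 0.015, -0.003, -0.007]
force: [-1.6, 38.1, 29.0]
width: 0.188
```

```bash
python3 -c "
from h import *
st()
snap('scene','s1',2.6,(120,60,420,290))"
```

```text
t2.2 p [ 0.4641 -0.2592  0.0512] xang 0.030 z [-0.005  0.015 -1.   ] F [-1.6 38.1 29. ] w 0.188 q [-0.66  0.58  1.72  0.01  0.85  0.88]
```

View pics/s1.png

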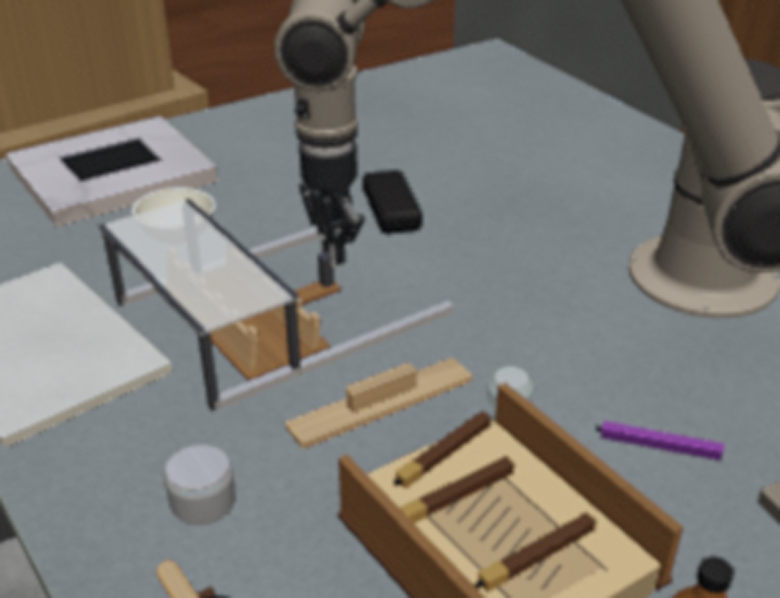

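The jog didn't fully reach its last row, so the grip closed about 10 mm off centre and is loaded sideways. I'll reopen, recentre and regrip.

Request:
jog_arm:
  rows:
    - [0, 0, 0, 0, 0.008, 0, 100]
    - [0, 0, 0, 0, 0.01, 0, 60]
    - [0, 0, 0, 0.006, 0.01, -0.002, 60]
    - [0, 0, 0, 0.012, 0.01, -0.005, 60]
    - [0, 0, 0, 0.016, 0.01, -0.008, 60]

```text
time_s: 2.65
ee_pos: [0.483, -0.2595, 0.0416]
tool_rot: [1.0, 0.015, 0.001, 0.001]
force: [0.5, -0.4, 0.4]
width: 0.763
```

Request:
jog_arm:
  rows:
    - [0, 0, 0, 0, 0, 0, 60]
    - [0, 0, 0, 0, 0, 0, 60]
    - [0, 0, 0, 0, 0, 0, 160]
    - [0, 0, 0, 0, 0, 0, 200]
    - [0, 0, 0, 0, 0, 0, 255]

```text
time_s: 3.07
ee_pos: [0.4817, -0.2586, 0.0416]
tool_rot: [1.0, 0.015, -0.0, 0.0]
force: [-0.7, 0.5, 0.4]
width: 0.347
```

Request:
jog_arm:
  rows:
    - [0, 0, 0, 0, 0, 0, 255]
    - [0, 0, 0, 0, 0, 0, 255]
    - [0, 0, 0, 0, 0, 0, 255]
    - [0, 0, 0, 0, 0, 0, 255]
    - [0, 0, 0, 0, 0, 0, 255]

```text
time_s: 3.48
ee_pos: [0.4817, -0.2581, 0.0419]
tool_rot: [1.0, 0.015, -0.0, -0.0]
force: [-1.3, 4.0, 5.2]
width: 0.2
```

```bash
python3 -c "
from h import *
st()"
```

```text
t3.5 p [ 0.4817 -0.2581  0.0419] xang 0.030 z [-0.  0. -1.] F [-1.3  4.   5.2] w 0.200 q [-0.63  0.61  1.69  0.    0.83  0.91]
```

Request:
jog_arm:
  rows:
    - [0, 0, 0, -0.015, -0.0004, 0, 255]
    - [0, 0, 0, -0.035, -0.001, 0, 255]
    - [0, 0, 0, -0.055, -0.0016, 0, 255]
    - [0, 0, 0, -0.075, -0.0022, 0, 255]
    - [0, 0, 0, -0.09, -0.0027, 0, 255]

```text
time_s: 3.9
ee_pos: [0.3912, -0.2611, 0.0419]
tool_rot: [1.0, 0.015, 0.0, 0.0]
force: [2.9, 3.3, 2.0]
width: 0.197
```

Request:
jog_arm:
  rows:
    - [0, 0, 0, -0.01, -0.0003, 0, 255]
    - [0, 0, 0, -0.016, -0.0005, 0, 255]
    - [0, 0, 0, -0.02, -0.0006, 0, 255]
    - [0, 0, 0, -0.022, -0.0007, 0, 255]
    - [0, 0, 0, -0.022, -0.0007, 0, 255]

```text
time_s: 4.32
ee_pos: [0.3727, -0.2618, 0.0419]
tool_rot: [1.0, 0.014, 0.003, 0.001]
force: [15.0, 8.8, 0.4]
width: 0.196
```

```bash
python3 -c "
from h import *
st()"
```

```text
t4.3 p [ 0.3727 -0.2618  0.0419] xang 0.028 z [ 0.005 -0.001 -1.   ] F [15.   8.8  0.4] w 0.196 q [-0.78  0.49  1.95  0.    0.69  0.76]
```

Request:
jog_arm:
  rows:
    - [0, 0, 0, 0.003, 0, 0, 255]
    - [0, 0, 0, 0.003, 0, 0, 150]
    - [0, 0, 0, 0.003, 0, 0, 80]
    - [0, 0, 0, 0.003, 0, 0, 80]
    - [0, 0, 0, 0.003, 0, 0, 80]

```text
time_s: 4.73
ee_pos: [0.3727, -0.262, 0.0415]
tool_rot: [1.0, 0.015, -0.0, 0.0]
force: [0.3, -0.1, 0.3]
width: 0.691
```

Request:
jog_arm:
  rows:
    - [0, 0, 0, 0, 0, 0.035, 80]
    - [0, 0, 0, 0, 0, 0.07, 80]
    - [0, 0, 0, 0, 0, 0.105, 80]
    - [0, 0, 0, 0, 0, 0.14, 80]
    - [0, 0, 0, 0, 0.02, 0.17, 80]

```text
time_s: 5.15
ee_pos: [0.3732, -0.2443, 0.2141]
tool_rot: [1.0, 0.014, 0.001, 0.002]
force: [-0.5, -0.6, 0.1]
width: 0.683
```

Request:
jog_arm:
  rows:
    - [0, 0, 0, -0.02, 0.035, 0, 80]
    - [0, 0, 0, -0.03, 0.07, 0, 80]
    - [0, 0, 0, -0.04, 0.105, 0, 80]
    - [0, 0, 0, -0.04, 0.14, 0, 80]
    - [0, 0, 0, -0.04, 0.18, 0, 80]

```text
time_s: 5.57
ee_pos: [0.3321, -0.0611, 0.2118]
tool_rot: [1.0, 0.014, 0.0, 0.0]
force: [1.3, 0.1, 1.3]
width: 0.685
```

```bash
python3 -c "
from h import *
st()
im=snap('top','t1',4,(320,150,450,285))
print(proj('top',[[.5026,-.258,.053],[.3727,-.2618,.062]]))"
```

```text
t5.6 p [ 0.3321 -0.0611  0.2118] xang 0.028 z [ 0.001 -0.001 -1.   ] F [1.3 0.1 1.3] w 0.685 q [-0.41  0.02  2.02 -0.    1.11  1.13]
[[384.5353976  232.56059263]
 [388.05313204 274.08688933]]
```

View pics/t1.png

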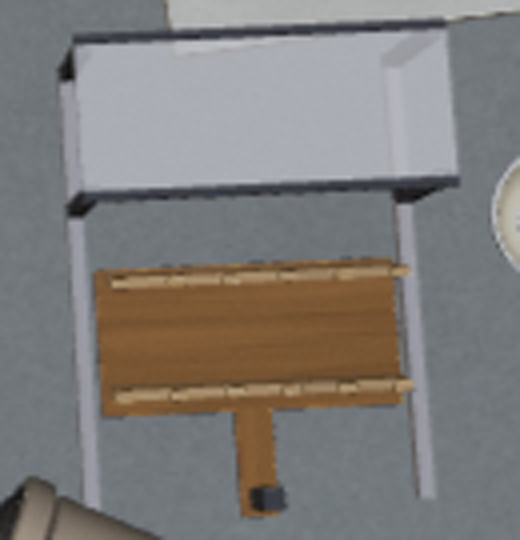

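The rest is fully out, with the rails at crop rows 276 and 391. The image agrees with the gripped handle, giving a rack middle of about (0.5025, -0.259). Next is the skewed holder nearest the bridge.

Request:
jog_arm:
  rows:
    - [0, 0, 0.04, 0.025, 0.02, 0, 120]
    - [0, 0, 0.08, 0.05, 0.04, 0, 120]
    - [0, 0, 0.12, 0.075, 0.06, 0, 120]
    - [0, 0, 0.16, 0.1, 0.08, 0, 120]
    - [0, 0, 0.19, 0.12, 0.1, 0, 120]

```text
time_s: 6.03
ee_pos: [0.4544, 0.0393, 0.2115]
tool_rot: [0.994, 0.111, 0.0, 0.0]
force: [0.0, -0.7, 1.0]
width: 0.528
```

Request:
jog_arm:
  rows:
    - [0, 0, 0, 0.025, 0.02, -0.01, 120]
    - [0, 0, 0, 0.05, 0.045, -0.03, 120]
    - [0, 0, 0, 0.075, 0.07, -0.05, 120]
    - [0, 0, 0, 0.1, 0.09, -0.07, 120]
    - [0, 0, 0, 0.115, 0.104, -0.09, 120]

```text
time_s: 6.45
ee_pos: [0.5699, 0.1439, 0.1203]
tool_rot: [0.994, 0.11, 0.001, -0.0]
force: [-1.3, -1.6, -0.1]
width: 0.534
```

```bash
python3 -c "
from h import *
st()"
```

```text
t6.5 p [0.5699 0.1439 0.1203] xang 0.221 z [ 0.001  0.    -1.   ] F [-1.3 -1.6 -0.1] w 0.534 q [0.12 0.57 1.51 0.   1.07 1.47]
```

Request:
jog_arm:
  rows:
    - [0, 0, 0, -0.002, -0.001, -0.015, 120]
    - [0, 0, 0, -0.003, -0.001, -0.03, 120]
    - [0, 0, 0, -0.003, -0.001, -0.045, 120]
    - [0, 0, 0, -0.003, -0.001, -0.057, 120]
    - [0, 0, 0, -0.003, -0.001, -0.0635, 120]
  squeeze: 50

```text
time_s: 6.87
ee_pos: [0.5639, 0.1408, 0.0562]
tool_rot: [0.994, 0.11, -0.001, 0.0]
force: [-0.8, -0.2, 0.6]
width: 0.531
```

Request:
jog_arm:
  rows:
    - [0, 0, 0, 0, 0, 0, 120]
    - [0, 0, 0, 0, 0, 0, 180]
    - [0, 0, 0, 0, 0, 0, 220]
    - [0, 0, 0, 0, 0, 0, 255]
    - [0, 0, 0, 0, 0, 0, 255]

```text
time_s: 7.28
ee_pos: [0.5655, 0.1412, 0.0593]
tool_rot: [0.994, 0.11, 0.001, 0.0]
force: [0.4, -0.4, 3.2]
width: 0.168
```

Request:
jog_arm:
  rows:
    - [0, 0, 0, 0, 0, 0, 255]
    - [0, 0, 0, 0, 0, 0, 255]
    - [0, 0, 0, 0, 0, 0, 255]
    - [0, 0, 0, 0, 0, 0.01, 255]
    - [0, 0, 0, 0, 0, 0.03, 255]

```text
time_s: 7.7
ee_pos: [0.5631, 0.141, 0.0867]
tool_rot: [0.994, 0.11, -0.003, 0.0]
force: [-0.7, -0.3, -0.3]
width: 0.166
```

```bash
python3 -c "
from h import *
st()"
```

```text
t7.7 p [0.5631 0.141  0.0867] xang 0.220 z [-0.005 -0.001 -1.   ] F [-0.7 -0.3 -0.3] w 0.166 q [ 0.11  0.6   1.55 -0.    0.99  1.46]
```

Request:
jog_arm:
  rows:
    - [0, 0, 0, 0, 0, 0.025, 255]
    - [0, 0, 0, -0.005, -0.005, 0.055, 255]
    - [0, 0, -0.04, -0.01, -0.025, 0.08, 255]
    - [0, 0, -0.08, -0.015, -0.05, 0.1, 255]
    - [0, 0, -0.12, -0.02, -0.075, 0.11, 255]

```text
time_s: 8.12
ee_pos: [0.5454, 0.0659, 0.2017]
tool_rot: [0.999, 0.05, 0.002, 0.0]
force: [0.7, -0.8, 0.1]
width: 0.169
```

Request:
jog_arm:
  rows:
    - [0, 0, -0.02, -0.005, -0.03, 0, 255]
    - [0, 0, -0.04, -0.01, -0.06, 0, 255]
    - [0, 0, -0.06, -0.015, -0.09, 0, 255]
    - [0, 0, -0.07, -0.02, -0.12, 0, 255]
    - [0, 0, -0.07, -0.025, -0.15, 0, 255]

```text
time_s: 8.53
ee_pos: [0.5192, -0.0851, 0.1988]
tool_rot: [1.0, 0.015, 0.0, 0.0]
force: [0.2, -0.2, -0.2]
width: 0.171
```

Request:
jog_arm:
  rows:
    - [0, 0, 0, -0.005, -0.03, 0, 255]
    - [0, -0.04, 0, -0.01, -0.06, 0, 255]
    - [0.002, -0.08, 0, -0.012, -0.09, 0, 255]
    - [0.004, -0.13, 0, -0.014, -0.12, 0, 255]
    - [0.005, -0.1745, 0, -0.015, -0.15, 0, 255]

```text
time_s: 8.95
ee_pos: [0.5043, -0.2351, 0.1988]
tool_rot: [0.996, 0.015, 0.088, -0.001]
force: [0.5, -0.0, -1.1]
width: 0.168
```

Request:
jog_arm:
  rows:
    - [0, 0, 0, 0, -0.03, -0.01, 255]
    - [0, 0, 0, 0, -0.06, -0.02, 255]
    - [0, 0, 0, 0, -0.085, -0.03, 255]
    - [0, 0, 0, 0, -0.105, -0.04, 255]
    - [0, 0, 0, 0, -0.11, -0.05, 255]

```text
time_s: 9.37
ee_pos: [0.5044, -0.3471, 0.148]
tool_rot: [0.996, 0.014, 0.088, -0.0]
force: [-1.7, -0.4, -0.5]
width: 0.165
```

```bash
python3 -c "
from h import *
st()
snap('scene','s2',2.6,(120,60,420,290))"
```

```text
t9.4 p [ 0.5044 -0.3471  0.148 ] xang 0.027 z [ 0.174  0.003 -0.985] F [-1.7 -0.4 -0.5] w 0.165 q [-0.79  0.51  1.53  0.15  0.98  0.67]
```

View pics/s2.png

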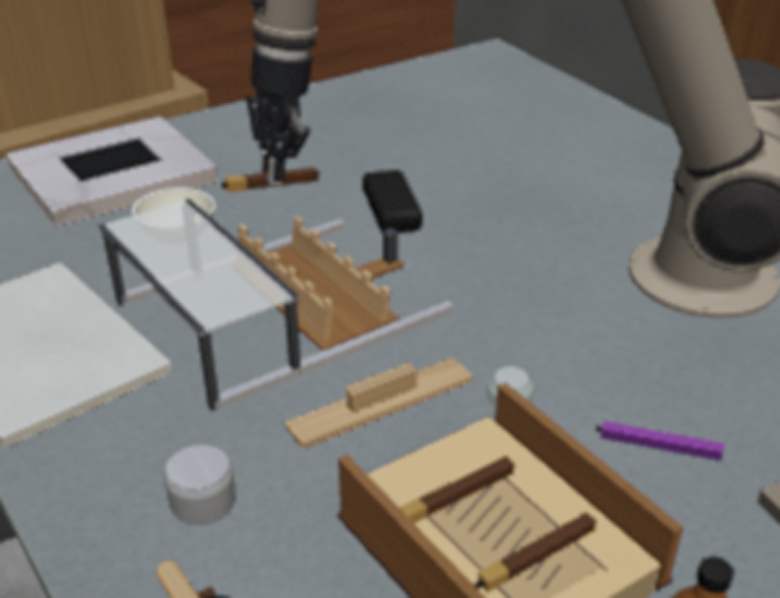

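The holder is held level-centred above the first slot, at crop (270,180). Lowering it.

Request:
jog_arm:
  rows:
    - [0, 0, 0, -0.001, 0, -0.02, 255]
    - [0, 0, 0, -0.001, 0, -0.04, 255]
    - [0, 0, 0, -0.001, 0, -0.055, 255]
    - [0, 0, 0, -0.001, 0, -0.068, 255]
    - [0, 0, 0, -0.001, 0, -0.073, 255]

```text
time_s: 9.83
ee_pos: [0.5032, -0.3416, 0.0736]
tool_rot: [0.996, 0.015, 0.086, -0.003]
force: [-0.6, -0.2, -1.2]
width: 0.167
```

Request:
jog_arm:
  rows:
    - [0, 0, 0, 0, 0, -0.003, 255]
    - [0, 0, 0, 0, 0, -0.005, 255]
    - [0, 0, 0, 0, 0, -0.007, 255]
    - [0, 0, 0, 0, 0, -0.007, 255]
    - [0, 0, 0, 0, 0, -0.007, 255]

```text
time_s: 10.25
ee_pos: [0.5041, -0.344, 0.0688]
tool_rot: [0.996, 0.015, 0.088, -0.001]
force: [-0.3, -0.1, 0.1]
width: 0.17
```

```bash
python3 -c "
from h import *
st()"
```

```text
t10.2 p [ 0.5041 -0.344   0.0688] xang 0.030 z [ 0.174  0.004 -0.985] F [-0.3 -0.1  0.1] w 0.170 q [-0.79  0.61  1.62  0.18  0.8   0.64]
```

Request:
jog_arm:
  rows:
    - [0, 0, 0, 0, -0.003, -0.001, 255]
    - [0, 0, 0, 0, -0.003, -0.003, 255]
    - [0, 0, 0, 0, -0.003, -0.003, 255]
    - [0, 0, 0, 0, -0.003, -0.003, 255]
    - [0, 0, 0, 0, -0.003, -0.003, 255]

```text
time_s: 10.67
ee_pos: [0.5052, -0.3472, 0.0676]
tool_rot: [0.996, 0.015, 0.089, -0.0]
force: [1.0, 5.1, 12.1]
width: 0.176
```

Request:
jog_arm:
  rows:
    - [0, 0, 0, 0, 0, 0, 200]
    - [0, 0, 0, 0, 0, 0, 170]
    - [0, 0, 0, 0, 0, 0, 140]
    - [0, 0, 0, 0, 0, 0, 130]
    - [0, 0, 0, 0, 0, 0, 130]

```text
time_s: 11.08
ee_pos: [0.5037, -0.3469, 0.0649]
tool_rot: [0.996, 0.015, 0.087, -0.001]
force: [-0.4, 0.6, 0.4]
width: 0.49
```

```bash
python3 -c "
from h import *
st()"
```

```text
t11.1 p [ 0.5037 -0.3469  0.0649] xang 0.030 z [ 0.173  0.005 -0.985] F [-0.4  0.6  0.4] w 0.490 q [-0.79  0.62  1.61  0.18  0.8   0.63]
```

Request:
jog_arm:
  rows:
    - [0, 0, 0, -0.003, 0, 0.02, 130]
    - [0, 0, 0, -0.009, 0, 0.05, 130]
    - [0, 0, 0, -0.014, 0, 0.08, 130]
    - [0, 0.03, 0, -0.02, 0.005, 0.11, 130]
    - [0, 0.06, 0, -0.02, 0.03, 0.13, 130]

```text
time_s: 11.5
ee_pos: [0.4832, -0.3202, 0.198]
tool_rot: [0.998, 0.013, 0.058, 0.001]
force: [0.6, -0.3, -0.4]
width: 0.49
```

```bash
python3 -c "
from h import *
st()
im=snap('top','t2',4,(320,150,450,285))"
```

```text
t11.5 p [ 0.4832 -0.3202  0.198 ] xang 0.026 z [ 0.115  0.    -0.993] F [ 0.6 -0.3 -0.4] w 0.490 q [-0.76  0.43  1.52  0.09  1.11  0.75]
```

Request:
jog_arm:
  rows:
    - [-0.001, 0.03, 0, 0.008, 0.032, 0, 130]
    - [-0.002, 0.06, 0, 0.016, 0.064, 0, 130]
    - [-0.003, 0.09, 0, 0.024, 0.096, 0, 130]
    - [-0.004, 0.1145, 0, 0.032, 0.128, 0, 130]
    - [-0.005, 0.1145, 0, 0.04, 0.16, 0, 130]

```text
time_s: 11.97
ee_pos: [0.5244, -0.1553, 0.1947]
tool_rot: [1.0, 0.015, -0.001, 0.0]
force: [0.8, 0.0, -0.4]
width: 0.488
```

Request:
jog_arm:
  rows:
    - [0, 0, -0.01, 0.008, 0.032, 0, 130]
    - [0, 0, -0.02, 0.016, 0.064, 0, 130]
    - [0, 0, -0.025, 0.024, 0.096, 0, 130]
    - [0, 0, -0.025, 0.03, 0.128, 0, 130]
    - [0, 0, -0.025, 0.035, 0.16, 0, 130]

```text
time_s: 12.38
ee_pos: [0.559, 0.0049, 0.1947]
tool_rot: [1.0, 0.002, -0.0, -0.0]
force: [0.5, -0.4, -0.7]
width: 0.488
```

```bash
python3 -c "
from h import *
st()"
```

```text
t12.4 p [0.559  0.0049 0.1947] xang 0.005 z [-0.  0. -1.] F [ 0.5 -0.4 -0.7] w 0.488 q [-0.13  0.44  1.5   0.    1.2   1.44]
```

Request:
jog_arm:
  rows:
    - [0, 0, 0, 0.006, 0.032, 0, 130]
    - [0, 0, 0, 0.012, 0.064, 0, 130]
    - [0, 0, 0, 0.018, 0.096, 0, 130]
    - [0, 0, 0, 0.025, 0.128, -0.01, 130]
    - [0, 0, 0, 0.03, 0.16, -0.03, 130]

```text
time_s: 12.8
ee_pos: [0.5905, 0.1651, 0.1668]
tool_rot: [1.0, 0.002, 0.003, -0.0]
force: [1.2, 0.0, -0.3]
width: 0.489
```

Request:
jog_arm:
  rows:
    - [0, 0, 0, 0.002, 0.02, -0.02, 130]
    - [0, 0, 0, 0.002, 0.035, -0.04, 130]
    - [0, 0, 0, 0.002, 0.037, -0.045, 130]
    - [0, 0, 0, 0.002, 0.037, -0.045, 130]
    - [0, 0, 0, 0.002, 0.037, -0.045, 130]

```text
time_s: 13.22
ee_pos: [0.591, 0.1994, 0.1204]
tool_rot: [1.0, 0.002, -0.0, 0.0]
force: [0.6, -0.7, 0.8]
width: 0.494
```

```bash
python3 -c "
from h import *
st()"
```

```text
t13.2 p [0.591  0.1994 0.1204] xang 0.005 z [-0. -0. -1.] F [ 0.6 -0.7  0.8] w 0.494 q [ 0.2   0.63  1.39 -0.    1.12  1.77]
```

Request:
jog_arm:
  rows:
    - [0, 0, 0, 0, 0.002, -0.015, 130]
    - [0, 0, 0, 0, 0.002, -0.03, 130]
    - [0, 0, 0, 0, 0.002, -0.045, 130]
    - [0, 0, 0, 0, 0.002, -0.057, 130]
    - [0, 0, 0, 0, 0.002, -0.063, 130]

```text
time_s: 13.63
ee_pos: [0.591, 0.2009, 0.0569]
tool_rot: [1.0, 0.002, -0.0, 0.0]
force: [-0.8, 0.1, -0.0]
width: 0.489
```

Request:
jog_arm:
  rows:
    - [0, 0, 0, 0, 0, 0, 130]
    - [0, 0, 0, 0, 0, 0, 180]
    - [0, 0, 0, 0, 0, 0, 220]
    - [0, 0, 0, 0, 0, 0, 255]
    - [0, 0, 0, 0, 0, 0, 255]

```text
time_s: 14.05
ee_pos: [0.5917, 0.2022, 0.0585]
tool_rot: [1.0, 0.002, 0.001, -0.0]
force: [-0.5, -0.7, 5.5]
width: 0.167
```

Request:
jog_arm:
  rows:
    - [0, 0, 0, 0, 0, 0, 255]
    - [0, 0, 0, 0, 0, 0, 255]
    - [0, 0, 0, 0, 0, 0, 255]
    - [0, 0, 0, 0, 0, 0.01, 255]
    - [0, 0, 0, 0, 0, 0.03, 255]

```text
time_s: 14.47
ee_pos: [0.5891, 0.2019, 0.0855]
tool_rot: [1.0, 0.002, -0.003, 0.001]
force: [0.3, 0.1, -0.9]
width: 0.171
```

```bash
python3 -c "
from h import *
st()"
```

```text
t14.5 p [0.5891 0.2019 0.0855] xang 0.005 z [-0.005 -0.001 -1.   ] F [ 0.3  0.1 -0.9] w 0.171 q [0.21 0.67 1.42 0.   1.06 1.77]
```

Request:
jog_arm:
  rows:
    - [0, 0, 0, 0, 0, 0.03, 255]
    - [0, 0, 0, -0.002, -0.005, 0.06, 255]
    - [0, 0, 0, -0.008, -0.025, 0.085, 255]
    - [0, 0, 0, -0.014, -0.05, 0.105, 255]
    - [0, 0, 0, -0.02, -0.08, 0.11, 255]

```text
time_s: 14.88
ee_pos: [0.5719, 0.1227, 0.2017]
tool_rot: [1.0, 0.003, 0.003, -0.0]
force: [1.1, 0.6, -0.9]
width: 0.17
```

Request:
jog_arm:
  rows:
    - [0, 0, 0.01, -0.006, -0.032, 0, 255]
    - [0, 0, 0.02, -0.012, -0.064, 0, 255]
    - [0, 0, 0.025, -0.018, -0.096, 0, 255]
    - [0, 0, 0.025, -0.024, -0.128, 0, 255]
    - [0, 0, 0.025, -0.03, -0.16, 0, 255]

```text
time_s: 15.3
ee_pos: [0.5402, -0.0391, 0.1978]
tool_rot: [1.0, 0.015, 0.0, 0.0]
force: [-0.5, 1.1, -0.3]
width: 0.169
```

Request:
jog_arm:
  rows:
    - [0, -0.03, 0, -0.008, -0.032, 0, 255]
    - [0.002, -0.07, 0, -0.016, -0.064, 0, 255]
    - [0.003, -0.11, 0, -0.024, -0.096, 0, 255]
    - [0.004, -0.15, 0, -0.032, -0.128, 0, 255]
    - [0.005, -0.1745, 0, -0.04, -0.16, 0, 255]

```text
time_s: 15.72
ee_pos: [0.4998, -0.1989, 0.1978]
tool_rot: [0.996, 0.015, 0.088, -0.001]
force: [0.6, -0.8, -0.7]
width: 0.169
```

Request:
jog_arm:
  rows:
    - [0, 0, 0, 0, -0.025, -0.015, 255]
    - [0, 0, 0, 0, -0.045, -0.03, 255]
    - [0, 0, 0, 0, -0.06, -0.045, 255]
    - [0, 0, 0, 0, -0.06, -0.06, 255]
    - [0, 0, 0, 0, -0.06, -0.07, 255]

```text
time_s: 16.13
ee_pos: [0.5001, -0.2584, 0.1261]
tool_rot: [0.996, 0.014, 0.087, -0.002]
force: [0.2, 1.3, 0.3]
width: 0.172
```

```bash
python3 -c "
from h import *
st()"
```

```text
t16.1 p [ 0.5001 -0.2584  0.1261] xang 0.028 z [ 0.172  0.006 -0.985] F [0.2 1.3 0.3] w 0.172 q [-0.67  0.46  1.71  0.15  0.85  0.78]
```

Request:
jog_arm:
  rows:
    - [0, 0, 0, 0, 0, -0.015, 255]
    - [0, 0, 0, 0, 0, -0.03, 255]
    - [0, 0, 0, 0, 0, -0.042, 255]
    - [0, 0, 0, 0, 0, -0.05, 255]
    - [0, 0, 0, 0, 0, -0.053, 255]

```text
time_s: 16.55
ee_pos: [0.5005, -0.2569, 0.0733]
tool_rot: [0.996, 0.015, 0.086, -0.002]
force: [-0.4, 0.7, -0.4]
width: 0.17
```

Request:
jog_arm:
  rows:
    - [0, 0, 0, 0, 0, -0.002, 255]
    - [0, 0, 0, 0, 0, -0.003, 255]
    - [0, 0, 0, 0, 0, -0.005, 255]
    - [0, 0, 0, 0, 0, -0.007, 255]
    - [0, 0, 0, 0, 0, -0.007, 255]

```text
time_s: 16.97
ee_pos: [0.5009, -0.2578, 0.0672]
tool_rot: [0.996, 0.015, 0.087, -0.001]
force: [0.1, -0.0, -0.7]
width: 0.167
```

```bash
python3 -c "
from h import *
st()"
```

```text
t17.0 p [ 0.5009 -0.2578  0.0672] xang 0.030 z [ 0.174  0.005 -0.985] F [ 0.1 -0.  -0.7] w 0.167 q [-0.67  0.54  1.76  0.17  0.71  0.74]
```

Request:
jog_arm:
  rows:
    - [0, 0, 0, 0, -0.001, -0.001, 255]
    - [0, 0, 0, 0, -0.001, -0.0015, 255]
    - [0, 0, 0, 0, -0.001, -0.0015, 255]
    - [0, 0, 0, 0, -0.001, -0.0015, 255]
    - [0, 0, 0, 0, -0.001, -0.0015, 230]

```text
time_s: 17.38
ee_pos: [0.5013, -0.2585, 0.0667]
tool_rot: [0.996, 0.015, 0.088, -0.001]
force: [-0.5, 3.3, 6.2]
width: 0.169
```

Request:
jog_arm:
  rows:
    - [0, 0, 0, 0, 0, 0, 200]
    - [0, 0, 0, 0, 0, 0, 170]
    - [0, 0, 0, 0, 0, 0, 140]
    - [0, 0, 0, 0, 0, 0, 130]
    - [0, 0, 0, 0, 0, 0, 130]

```text
time_s: 17.8
ee_pos: [0.5008, -0.2589, 0.0655]
tool_rot: [0.996, 0.015, 0.087, -0.001]
force: [0.4, -0.1, -0.3]
width: 0.492
```

Request:
jog_arm:
  rows:
    - [0, 0, 0, -0.003, 0, 0.02, 130]
    - [0, 0, 0, -0.009, 0, 0.05, 130]
    - [0, 0, 0, -0.014, 0, 0.08, 130]
    - [0, 0.03, 0, -0.02, 0.005, 0.11, 130]
    - [0, 0.06, 0, -0.02, 0.03, 0.13, 130]

```text
time_s: 18.22
ee_pos: [0.4806, -0.2318, 0.1986]
tool_rot: [0.998, 0.013, 0.058, 0.0]
force: [1.6, -1.3, 0.2]
width: 0.485
```

Request:
jog_arm:
  rows:
    - [-0.001, 0.03, 0, 0.006, 0.032, 0, 130]
    - [-0.002, 0.06, 0, 0.014, 0.064, 0, 130]
    - [-0.003, 0.09, 0, 0.02, 0.096, 0, 130]
    - [-0.004, 0.1145, 0, 0.026, 0.128, 0, 130]
    - [-0.005, 0.1145, 0, 0.032, 0.16, 0, 130]

```text
time_s: 18.63
ee_pos: [0.5134, -0.0674, 0.1956]
tool_rot: [1.0, 0.015, -0.0, 0.0]
force: [0.5, 0.4, -0.7]
width: 0.49
```

Request:
jog_arm:
  rows:
    - [0, 0, -0.01, 0.006, 0.032, 0, 130]
    - [0, 0, -0.02, 0.012, 0.064, 0, 130]
    - [0, 0, -0.025, 0.018, 0.096, 0, 130]
    - [0, 0, -0.025, 0.025, 0.128, 0, 130]
    - [0, 0, -0.025, 0.03, 0.16, 0, 130]

```text
time_s: 19.05
ee_pos: [0.543, 0.0928, 0.1956]
tool_rot: [1.0, 0.002, 0.0, 0.0]
force: [0.5, -0.7, 0.4]
width: 0.493
```

```bash
python3 -c "
from h import *
st()
snap('top','t3',2.9,(170,150,440,285))"
```

```text
t19.1 p [0.543  0.0928 0.1956] xang 0.004 z [ 0. -0. -1.] F [ 0.5 -0.7  0.4] w 0.493 q [ 0.03  0.43  1.52 -0.    1.19  1.6 ]
```

View pics/t3.png

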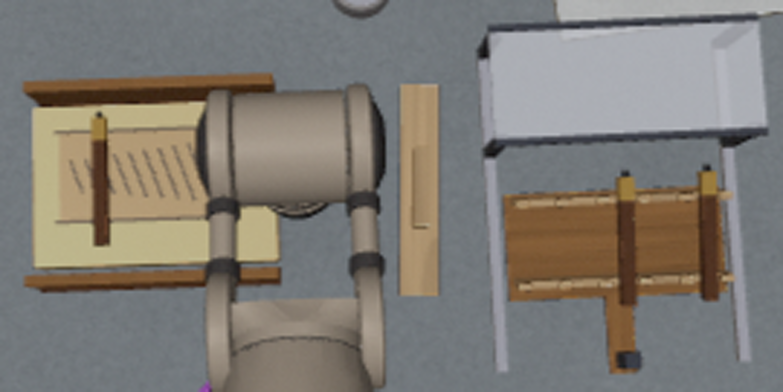

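Two holders lie in their slots, at (626,240) and (708,235). Now the third, on the stone at (100,180).

Request:
jog_arm:
  rows:
    - [0, 0, 0, 0.006, 0.032, 0, 130]
    - [0, 0, 0, 0.012, 0.064, 0, 130]
    - [0, 0, 0, 0.018, 0.096, 0, 130]
    - [0, 0, 0, 0.025, 0.128, -0.01, 130]
    - [0, 0, 0, 0.03, 0.16, -0.03, 130]

```text
time_s: 19.52
ee_pos: [0.5746, 0.2529, 0.1677]
tool_rot: [1.0, 0.002, 0.003, -0.001]
force: [0.7, 0.1, -1.1]
width: 0.49
```

Request:
jog_arm:
  rows:
    - [0, 0, 0, 0, 0.025, -0.02, 130]
    - [0, 0, 0.003, 0, 0.045, -0.04, 130]
    - [0, 0, 0.003, 0, 0.057, -0.045, 130]
    - [0, 0, 0.003, 0, 0.057, -0.045, 130]
    - [0, 0, 0.003, 0, 0.057, -0.045, 130]

```text
time_s: 19.93
ee_pos: [0.573, 0.3079, 0.121]
tool_rot: [1.0, 0.004, 0.0, 0.0]
force: [-0.1, -0.7, 0.6]
width: 0.492
```

```bash
python3 -c "
from h import *
st()"
```

```text
t19.9 p [0.573  0.3079 0.121 ] xang 0.008 z [ 0.    -0.001 -1.   ] F [-0.1 -0.7  0.6] w 0.492 q [ 0.38  0.67  1.3  -0.    1.17  1.94]
```

Request:
jog_arm:
  rows:
    - [0, 0, 0, 0, 0.003, -0.015, 130]
    - [0, 0, 0, 0, 0.003, -0.03, 130]
    - [0, 0, 0, 0, 0.003, -0.045, 130]
    - [0, 0, 0, 0, 0.003, -0.057, 130]
    - [0, 0, 0, 0, 0.003, -0.0635, 130]

```text
time_s: 20.35
ee_pos: [0.5732, 0.3097, 0.0571]
tool_rot: [1.0, 0.003, 0.0, 0.0]
force: [0.1, 0.2, -0.8]
width: 0.493
```

Request:
jog_arm:
  rows:
    - [0, 0, 0, 0, 0, 0, 130]
    - [0, 0, 0, 0, 0, 0, 180]
    - [0, 0, 0, 0, 0, 0, 220]
    - [0, 0, 0, 0, 0, 0, 255]
    - [0, 0, 0, 0, 0, 0, 255]

```text
time_s: 20.77
ee_pos: [0.5737, 0.3114, 0.0586]
tool_rot: [1.0, 0.004, 0.001, -0.0]
force: [0.2, -1.1, 5.2]
width: 0.168
```

Request:
jog_arm:
  rows:
    - [0, 0, 0, 0, 0, 0, 255]
    - [0, 0, 0, 0, 0, 0, 255]
    - [0, 0, 0, 0, 0, 0, 255]
    - [0, 0, 0, 0, 0, 0.01, 255]
    - [0, 0, 0, 0, 0, 0.03, 255]

```text
time_s: 21.18
ee_pos: [0.5711, 0.3105, 0.0853]
tool_rot: [1.0, 0.004, -0.003, 0.001]
force: [0.0, 0.2, -0.5]
width: 0.168
```

```bash
python3 -c "
from h import *
st()"
```

```text
t21.2 p [0.5711 0.3105 0.0853] xang 0.008 z [-0.005 -0.002 -1.   ] F [ 0.   0.2 -0.5] w 0.168 q [ 0.38  0.71  1.33 -0.    1.1   1.94]
```

Request:
jog_arm:
  rows:
    - [0, 0, 0, 0, 0, 0.03, 255]
    - [0, 0, 0, -0.002, -0.005, 0.06, 255]
    - [0, 0, 0, -0.006, -0.025, 0.085, 255]
    - [0, 0, 0, -0.01, -0.05, 0.105, 255]
    - [0, 0, 0, -0.015, -0.08, 0.11, 255]

```text
time_s: 21.6
ee_pos: [0.5589, 0.2319, 0.2017]
tool_rot: [1.0, 0.005, 0.003, -0.001]
force: [0.1, -0.5, -0.1]
width: 0.168
```

Request:
jog_arm:
  rows:
    - [0, 0, 0.01, -0.006, -0.032, 0, 255]
    - [0, 0, 0.02, -0.012, -0.064, 0, 255]
    - [0, 0, 0.022, -0.018, -0.096, 0, 255]
    - [0, 0, 0.022, -0.024, -0.128, 0, 255]
    - [0, 0, 0.022, -0.03, -0.16, 0, 255]

```text
time_s: 22.02
ee_pos: [0.5271, 0.0699, 0.1978]
tool_rot: [1.0, 0.015, 0.0, 0.0]
force: [0.9, -0.3, -0.8]
width: 0.168
```

Request:
jog_arm:
  rows:
    - [0, -0.03, 0, -0.006, -0.032, 0, 255]
    - [0.002, -0.07, 0, -0.012, -0.064, 0, 255]
    - [0.003, -0.11, 0, -0.018, -0.096, 0, 255]
    - [0.004, -0.15, 0, -0.024, -0.128, 0, 255]
    - [0.005, -0.1745, 0, -0.03, -0.16, 0, 255]

```text
time_s: 22.43
ee_pos: [0.4968, -0.0899, 0.1978]
tool_rot: [0.996, 0.015, 0.088, -0.001]
force: [2.0, -0.1, -0.5]
width: 0.168
```

Request:
jog_arm:
  rows:
    - [0, 0, 0, 0, -0.025, -0.015, 255]
    - [0, 0, 0, 0, -0.05, -0.03, 255]
    - [0, 0, 0, 0, -0.07, -0.045, 255]
    - [0, 0, 0, 0, -0.08, -0.06, 255]
    - [0, 0, 0, 0, -0.081, -0.07, 255]

```text
time_s: 22.85
ee_pos: [0.4974, -0.1718, 0.1264]
tool_rot: [0.996, 0.014, 0.087, -0.001]
force: [0.1, 0.5, -1.2]
width: 0.167
```

```bash
python3 -c "
from h import *
st()"
```

```text
t22.9 p [ 0.4974 -0.1718  0.1264] xang 0.027 z [ 0.173  0.004 -0.985] F [ 0.1  0.5 -1.2] w 0.167 q [-0.53  0.39  1.82  0.13  0.79  0.93]
```

Request:
jog_arm:
  rows:
    - [0, 0, 0, 0.001, 0, -0.015, 255]
    - [0, 0, 0, 0.001, 0, -0.03, 255]
    - [0, 0, 0, 0.001, 0, -0.042, 255]
    - [0, 0, 0, 0.001, 0, -0.05, 255]
    - [0, 0, 0, 0.001, 0, -0.053, 255]

```text
time_s: 23.27
ee_pos: [0.4984, -0.1695, 0.0733]
tool_rot: [0.996, 0.015, 0.086, -0.002]
force: [1.1, 0.4, -0.5]
width: 0.171
```

Request:
jog_arm:
  rows:
    - [0, 0, 0, 0, 0, -0.002, 255]
    - [0, 0, 0, 0, 0, -0.003, 255]
    - [0, 0, 0, 0, 0, -0.005, 255]
    - [0, 0, 0, 0, -0.001, -0.007, 255]
    - [0, 0, 0, 0, -0.001, -0.008, 255]

```text
time_s: 23.68
ee_pos: [0.4994, -0.1711, 0.0668]
tool_rot: [0.996, 0.015, 0.088, -0.001]
force: [-1.3, 2.6, 13.7]
width: 0.166
```

```bash
python3 -c "
from h import *
st()"
```

```text
t23.7 p [ 0.4994 -0.1711  0.0668] xang 0.030 z [ 0.175  0.004 -0.985] F [-1.3  2.6 13.7] w 0.166 q [-0.53  0.49  1.87  0.16  0.64  0.89]
```

Request:
jog_arm:
  rows:
    - [0, 0, 0, 0, 0, 0, 200]
    - [0, 0, 0, 0, 0, 0, 170]
    - [0, 0, 0, 0, 0, 0, 140]
    - [0, 0, 0, 0, 0, 0, 130]
    - [0, 0, 0, 0, 0, 0, 130]

```text
time_s: 24.1
ee_pos: [0.4988, -0.1709, 0.0662]
tool_rot: [0.996, 0.015, 0.087, -0.001]
force: [0.5, -1.3, -0.1]
width: 0.492
```

Request:
jog_arm:
  rows:
    - [0, 0, 0, -0.003, 0, 0.02, 130]
    - [0, 0, 0, -0.009, 0, 0.05, 130]
    - [0, 0, 0, -0.014, 0, 0.08, 130]
    - [0, 0.03, 0, -0.025, -0.005, 0.1, 100]
    - [0, 0.06, 0, -0.045, -0.02, 0.11, 80]

```text
time_s: 24.52
ee_pos: [0.455, -0.1906, 0.1792]
tool_rot: [0.998, 0.016, 0.059, -0.0]
force: [-1.1, -0.2, 0.2]
width: 0.686
```

Request:
jog_arm:
  rows:
    - [-0.001, 0.03, 0, -0.02, -0.02, 0, 80]
    - [-0.002, 0.06, 0, -0.04, -0.04, 0, 80]
    - [-0.003, 0.09, 0, -0.06, -0.055, 0, 80]
    - [-0.005, 0.1145, 0, -0.075, -0.07, 0, 80]
    - [-0.005, 0.1145, 0, -0.08, -0.071, -0.01, 80]

```text
time_s: 24.93
ee_pos: [0.3734, -0.2647, 0.1675]
tool_rot: [1.0, 0.014, 0.001, 0.002]
force: [-0.4, -0.3, -0.3]
width: 0.687
```

```bash
python3 -c "
from h import *
st()
snap('scene','s3',3.2,(130,90,350,250))"
```

```text
t24.9 p [ 0.3734 -0.2647  0.1675] xang 0.028 z [ 0.001 -0.004 -1.   ] F [-0.4 -0.3 -0.3] w 0.687 q [-0.78  0.3   1.81 -0.    1.03  0.76]
```

View pics/s3.png

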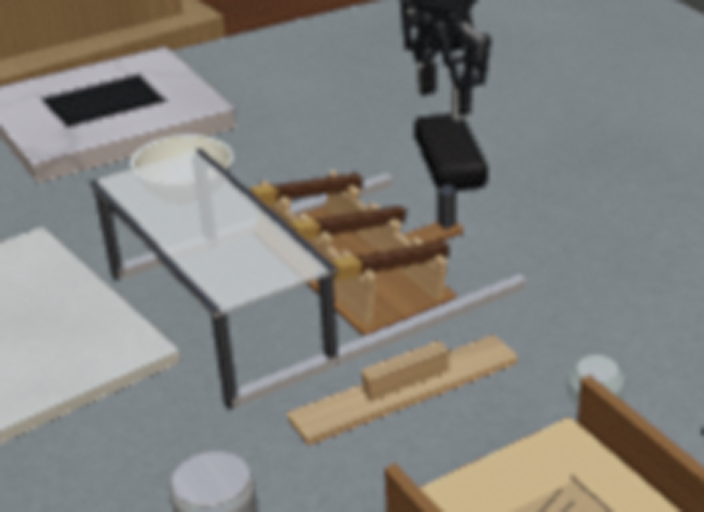

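All three holders lie flat in separate slots. Next I'll grip the handle and push the rest home (+150 mm).

Request:
jog_arm:
  rows:
    - [0, 0, 0, -0.001, 0.0025, -0.03, 80]
    - [0, 0, 0, -0.001, 0.0025, -0.06, 80]
    - [0, 0, 0, -0.001, 0.0025, -0.09, 80]
    - [0, 0, 0, -0.001, 0.0025, -0.115, 80]
    - [0, 0, 0, -0.001, 0.0025, -0.125, 80]
  squeeze: 60

```text
time_s: 25.4
ee_pos: [0.3717, -0.2577, 0.0383]
tool_rot: [1.0, 0.015, -0.002, -0.002]
force: [-0.5, 0.2, -0.6]
width: 0.691
```

Request:
jog_arm:
  rows:
    - [0, 0, 0, 0, 0, 0, 80]
    - [0, 0, 0, 0, 0, 0, 140]
    - [0, 0, 0, 0, 0, 0, 180]
    - [0, 0, 0, 0, 0, 0, 220]
    - [0, 0, 0, 0, 0, 0, 255]

```text
time_s: 25.82
ee_pos: [0.3744, -0.2616, 0.0427]
tool_rot: [1.0, 0.015, 0.002, 0.003]
force: [0.9, -9.0, -0.9]
width: 0.197
```

Request:
jog_arm:
  rows:
    - [0, 0, 0, 0, 0, 0, 255]
    - [0, 0, 0, 0, 0, 0, 255]
    - [0, 0, 0, 0, 0, 0, 255]
    - [0, 0, 0, 0, 0, 0, 255]
    - [0, 0, 0, 0, 0, 0, 255]

```text
time_s: 26.23
ee_pos: [0.3744, -0.2616, 0.0427]
tool_rot: [1.0, 0.015, 0.002, 0.003]
force: [2.0, -7.3, -0.1]
width: 0.199
```

```bash
python3 -c "
from h import *
st()"
```

```text
t26.2 p [ 0.3744 -0.2616  0.0427] xang 0.030 z [ 0.004 -0.005 -1.   ] F [ 2.  -7.3 -0.1] w 0.199 q [-0.78  0.49  1.95 -0.    0.69  0.76]
```

Request:
jog_arm:
  rows:
    - [0, 0, 0, 0.006, 0.0002, 0, 255]
    - [0, 0, 0, 0.016, 0.0005, 0, 255]
    - [0, 0, 0, 0.028, 0.0008, 0, 255]
    - [0, 0, 0, 0.04, 0.0012, 0, 255]
    - [0, 0, 0, 0.052, 0.0016, 0, 255]

```text
time_s: 26.65
ee_pos: [0.4261, -0.2598, 0.0427]
tool_rot: [1.0, 0.015, 0.001, 0.002]
force: [-2.1, -8.2, -0.2]
width: 0.198
```

Request:
jog_arm:
  rows:
    - [0, 0, 0, 0.012, 0.0004, 0, 255]
    - [0, 0, 0, 0.024, 0.0007, 0, 255]
    - [0, 0, 0, 0.036, 0.0011, 0, 255]
    - [0, 0, 0, 0.048, 0.0014, 0, 255]
    - [0, 0, 0, 0.06, 0.0018, 0, 255]

```text
time_s: 27.07
ee_pos: [0.486, -0.2579, 0.0427]
tool_rot: [1.0, 0.015, 0.001, 0.002]
force: [-2.1, -7.8, 0.5]
width: 0.197
```

Request:
jog_arm:
  rows:
    - [0, 0, 0, 0.01, 0.0003, 0, 255]
    - [0, 0, 0, 0.018, 0.0005, 0, 255]
    - [0, 0, 0, 0.024, 0.0007, 0, 255]
    - [0, 0, 0, 0.03, 0.0009, 0, 255]
    - [0, 0, 0, 0.034, 0.001, 0, 255]

```text
time_s: 27.48
ee_pos: [0.5199, -0.2567, 0.0427]
tool_rot: [1.0, 0.015, 0.001, 0.002]
force: [-0.8, -6.0, 1.9]
width: 0.196
```

```bash
python3 -c "
from h import *
st()"
```

```text
t27.5 p [ 0.5199 -0.2567  0.0427] xang 0.030 z [ 0.003 -0.004 -1.   ] F [-0.8 -6.   1.9] w 0.196 q [-0.59  0.66  1.6  -0.    0.88  0.95]
```

Request:
jog_arm:
  rows:
    - [0, 0, 0, 0.002, 0, 0, 255]
    - [0, 0, 0, 0.004, 0.0001, 0, 255]
    - [0, 0, 0, 0.005, 0.0002, 0, 255]
    - [0, 0, 0, 0.006, 0.0002, 0, 255]
    - [0, 0, 0, 0.006, 0.0002, 0, 255]

```text
time_s: 27.9
ee_pos: [0.5206, -0.2566, 0.0426]
tool_rot: [1.0, 0.015, -0.004, 0.001]
force: [-21.9, -8.2, 12.7]
width: 0.194
```

```bash
python3 -c "
from h import *
st()"
```

```text
t27.9 p [ 0.5206 -0.2566  0.0426] xang 0.030 z [-0.008 -0.002 -1.   ] F [-21.9  -8.2  12.7] w 0.194 q [-0.59  0.66  1.59 -0.01  0.9   0.96]
```

Request:
jog_arm:
  rows:
    - [0, 0, 0, -0.003, 0, 0, 255]
    - [0, 0, 0, -0.004, 0, 0, 180]
    - [0, 0, 0, -0.004, 0, 0, 120]
    - [0, 0, 0, -0.004, 0, 0, 80]
    - [0, 0, 0, -0.004, 0, 0, 80]

```text
time_s: 28.32
ee_pos: [0.5212, -0.2546, 0.0416]
tool_rot: [1.0, 0.015, 0.0, 0.0]
force: [0.3, -0.2, 0.0]
width: 0.685
```

Request:
jog_arm:
  rows:
    - [0, 0, 0, 0, 0, 0.03, 80]
    - [0, 0, 0, -0.002, 0, 0.06, 80]
    - [0, 0, 0, -0.005, 0, 0.09, 80]
    - [0, 0, 0, -0.01, 0.01, 0.12, 80]
    - [0, 0, 0, -0.03, 0.03, 0.14, 80]

```text
time_s: 28.73
ee_pos: [0.4933, -0.2263, 0.1841]
tool_rot: [1.0, 0.014, 0.003, 0.002]
force: [-0.4, -0.3, 0.5]
width: 0.689
```

Request:
jog_arm:
  rows:
    - [0, 0, 0, -0.03, 0.03, 0, 80]
    - [0, 0, 0, -0.06, 0.06, 0, 80]
    - [0, 0, 0, -0.09, 0.08, 0, 80]
    - [0, 0, 0, -0.12, 0.1, 0, 80]
    - [0, 0, 0, -0.14, 0.12, 0, 80]

```text
time_s: 29.15
ee_pos: [0.3483, -0.103, 0.1811]
tool_rot: [1.0, 0.015, -0.0, -0.0]
force: [-0.3, -0.4, 0.3]
width: 0.688
```

```bash
python3 -c "
from h import *
st()
im=snap('top','t4',2.7,(170,150,450,285)).astype(int)
hsv=cv2.cvtColor(im.astype(np.uint8),cv2.COLOR_RGB2HSV); g=im.sum(2)
for a,c,r,l in blobs(im,((hsv[...,0]<30)&(hsv[...,1]>60)&(g>300)).astype(np.uint8),(275,165,335,275),100):
    b=ray('top',cv2.boxPoints(r),.012)[:,:2]; print('bridge',a,ray('top',r[0],.012)[0].round(4),b.round(3).tolist())
for a,c,r,l in blobs(im,(g<215).astype(np.uint8),(366,220,400,262),5): print('handle',a,c,ray('top',c,.062))
print(proj('top',[[.5226,-.2575,.062]]))
"
```

```text
t29.1 p [ 0.3483 -0.103   0.1811] xang 0.030 z [-0.001  0.    -1.   ] F [-0.3 -0.4  0.3] w 0.688 q [-0.5   0.11  2.01 -0.    1.02  1.04]
bridge 937 [ 0.5655 -0.0392  0.012 ] [[0.685, -0.022], [0.685, -0.061], [0.448, -0.056], [0.448, -0.017]]
handle 50 [382.4 227.4] [[ 0.51833636 -0.24979792  0.062     ]]
[[384.79540715 226.0210926 ]]
```

View pics/t4.png

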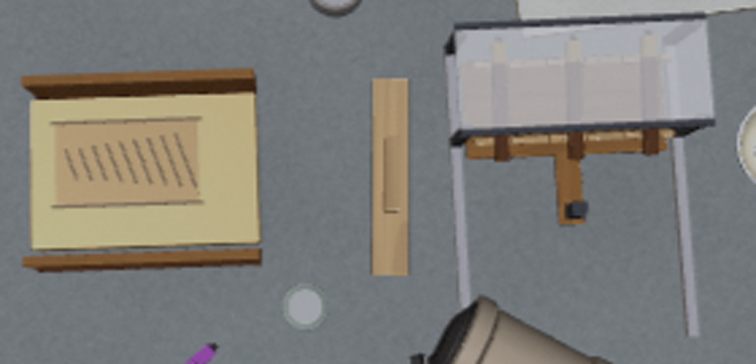

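The rest is home with the three holders under the hood. The bridge has shifted to about (0.566, -0.039). Fetching it by its rib.

Request:
jog_arm:
  rows:
    - [0, 0, -0.02, 0.03, 0.01, 0, 120]
    - [0, 0, -0.04, 0.06, 0.02, 0, 120]
    - [0, 0, -0.051, 0.09, 0.03, 0, 120]
    - [0, 0, -0.051, 0.12, 0.04, 0, 120]
    - [0, 0, -0.051, 0.15, 0.05, 0, 120]

```text
time_s: 29.62
ee_pos: [0.5026, -0.0537, 0.1813]
tool_rot: [1.0, -0.011, 0.0, 0.0]
force: [0.1, -0.1, 1.0]
width: 0.529
```

Request:
jog_arm:
  rows:
    - [0, 0, 0, 0.025, 0.008, -0.02, 120]
    - [0, 0, 0, 0.05, 0.014, -0.04, 120]
    - [0, 0, 0, 0.066, 0.014, -0.06, 120]
    - [0, 0, 0, 0.068, 0.014, -0.08, 120]
    - [0, 0, 0, 0.068, 0.014, -0.09, 120]

```text
time_s: 30.03
ee_pos: [0.5688, -0.04, 0.0883]
tool_rot: [1.0, -0.01, -0.002, -0.0]
force: [-0.5, 0.0, 0.5]
width: 0.529
```

```bash
python3 -c "
from h import *
st()"
```

```text
t30.0 p [ 0.5688 -0.04    0.0883] xang -0.021 z [-0.003  0.001 -1.   ] F [-0.5  0.   0.5] w 0.529 q [-0.2   0.58  1.59 -0.    0.98  1.39]
```

Request:
jog_arm:
  rows:
    - [0, 0, 0, -0.001, 0.001, -0.015, 120]
    - [0, 0, 0, -0.001, 0.001, -0.03, 120]
    - [0, 0, 0, -0.001, 0.001, -0.045, 120]
    - [0, 0, 0, -0.001, 0.001, -0.056, 120]
    - [0, 0, 0, -0.001, 0.001, -0.063, 120]
  squeeze: 70

```text
time_s: 30.45
ee_pos: [0.5673, -0.0396, 0.0273]
tool_rot: [1.0, -0.011, -0.001, -0.0]
force: [-0.3, 0.5, -0.7]
width: 0.524
```

Request:
jog_arm:
  rows:
    - [0, 0, 0, 0, 0, 0, 120]
    - [0, 0, 0, 0, 0, 0, 160]
    - [0, 0, 0, 0, 0, 0, 190]
    - [0, 0, 0, 0, 0, 0, 220]
    - [0, 0, 0, 0, 0, 0, 255]

```text
time_s: 30.87
ee_pos: [0.5686, -0.0399, 0.0294]
tool_rot: [1.0, -0.011, 0.001, 0.0]
force: [-0.7, -0.9, 5.0]
width: 0.194
```

Request:
jog_arm:
  rows:
    - [0, 0, 0, 0, 0, 0, 255]
    - [0, 0, 0, 0, 0, 0, 255]
    - [0, 0, 0, 0, 0, 0, 255]
    - [0, 0, 0, 0, 0, 0.01, 255]
    - [0, 0, 0, 0, 0, 0.03, 255]

```text
time_s: 31.28
ee_pos: [0.566, -0.0394, 0.0568]
tool_rot: [1.0, -0.011, -0.003, -0.0]
force: [0.1, 0.2, -1.2]
width: 0.193
```

```bash
python3 -c "
from h import *
st()"
```

```text
t31.3 p [ 0.566  -0.0394  0.0568] xang -0.022 z [-0.005  0.001 -1.   ] F [ 0.1  0.2 -1.2] w 0.193 q [-0.2   0.62  1.62 -0.    0.91  1.39]
```

Request:
jog_arm:
  rows:
    - [0, 0, 0, 0, 0, 0.03, 255]
    - [0, 0, 0, 0, 0, 0.06, 255]
    - [0, 0, 0, 0, 0, 0.09, 255]
    - [0, 0, 0, 0, 0.01, 0.12, 255]
    - [0, 0, 0, 0, 0.03, 0.13, 255]

```text
time_s: 31.7
ee_pos: [0.5696, -0.0113, 0.1935]
tool_rot: [1.0, -0.012, 0.004, 0.001]
force: [2.4, -0.6, -1.7]
width: 0.197
```

Request:
jog_arm:
  rows:
    - [0, 0, 0.01, 0, 0.03, 0, 255]
    - [0, 0, 0.02, 0, 0.06, 0, 255]
    - [0, 0, 0.03, 0, 0.09, 0, 255]
    - [0, 0, 0.04, 0.003, 0.12, 0, 255]
    - [0, 0, 0.044, 0.005, 0.15, 0, 255]

```text
time_s: 32.12
ee_pos: [0.5724, 0.1417, 0.1887]
tool_rot: [1.0, 0.011, -0.0, 0.0]
force: [-0.3, -0.6, -3.1]
width: 0.197
```

Request:
jog_arm:
  rows:
    - [0, 0, 0, 0, 0.03, 0, 255]
    - [0, 0, 0, 0, 0.06, 0, 255]
    - [0, 0, 0, 0, 0.09, -0.01, 255]
    - [0, 0, 0, 0, 0.11, -0.02, 255]
    - [0, 0, 0, 0, 0.114, -0.03, 255]

```text
time_s: 32.53
ee_pos: [0.572, 0.2579, 0.1581]
tool_rot: [1.0, 0.013, 0.0, -0.001]
force: [-0.9, -0.0, -2.5]
width: 0.192
```

```bash
python3 -c "
from h import *
st()
snap('scene','s4',2.6,(200,130,420,330))"
```

```text
t32.5 p [0.572  0.2579 0.1581] xang 0.026 z [ 0.     0.001 -1.   ] F [-0.9 -0.  -2.5] w 0.192 q [0.3  0.6  1.34 0.   1.21 1.85]
```

View pics/s4.png

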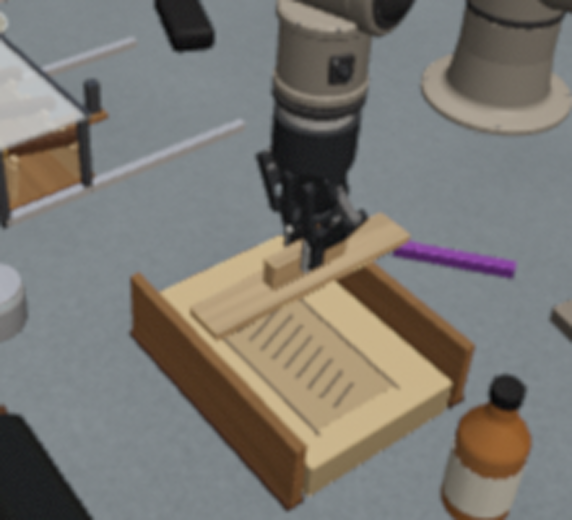

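Bridge held level over the stone. Lowering.

Request:
jog_arm:
  rows:
    - [0, 0, 0, 0.001, -0.002, -0.01, 255]
    - [0, 0, 0, 0.001, -0.002, -0.02, 255]
    - [0, 0, 0, 0.001, -0.002, -0.03, 255]
    - [0, 0, 0, 0.001, -0.002, -0.036, 255]
    - [0, 0, 0, 0.001, -0.002, -0.038, 255]

```text
time_s: 33.0
ee_pos: [0.5733, 0.2511, 0.1186]
tool_rot: [1.0, 0.01, -0.001, 0.0]
force: [-0.3, 0.4, -1.2]
width: 0.192
```

Request:
jog_arm:
  rows:
    - [0, 0, 0, 0, 0, -0.002, 255]
    - [0, 0, 0, 0, 0, -0.003, 255]
    - [0, 0, 0, 0, 0, -0.005, 255]
    - [0, 0, 0, 0, 0, -0.005, 255]
    - [0, 0, 0, 0, 0, -0.005, 255]

```text
time_s: 33.42
ee_pos: [0.5739, 0.2523, 0.1154]
tool_rot: [1.0, 0.011, 0.0, 0.0]
force: [-0.1, 0.1, -1.7]
width: 0.194
```

```bash
python3 -c "
from h import *
st()"
```

```text
t33.4 p [0.5739 0.2523 0.1154] xang 0.022 z [ 0. -0. -1.] F [-0.1  0.1 -1.7] w 0.194 q [ 0.29  0.64  1.39 -0.    1.12  1.84]
```

Request:
jog_arm:
  rows:
    - [0, 0, 0, 0, 0.002, 0, 255]
    - [0, 0, 0, 0, 0.002, -0.001, 255]
    - [0, 0, 0, 0, 0.002, -0.002, 255]
    - [0, 0, 0, 0, 0.002, -0.002, 255]
    - [0, 0, 0, 0, 0.002, -0.002, 255]

```text
time_s: 33.83
ee_pos: [0.574, 0.2547, 0.1144]
tool_rot: [1.0, 0.011, 0.001, -0.0]
force: [-2.5, 0.5, 5.2]
width: 0.19
```

```bash
python3 -c "
from h import *
st()"
```

```text
t33.8 p [0.574  0.2547 0.1144] xang 0.023 z [ 0.001  0.001 -1.   ] F [-2.5  0.5  5.2] w 0.190 q [0.3  0.64 1.39 0.   1.11 1.84]
```

Contact on the rails. Releasing and backing off to check.

Request:
jog_arm:
  rows:
    - [0, 0, 0, 0, 0, 0, 200]
    - [0, 0, 0, 0, 0, 0, 170]
    - [0, 0, 0, 0, 0, 0, 140]
    - [0, 0, 0, 0, 0, 0, 120]
    - [0, 0, 0, 0, 0, 0, 120]

```text
time_s: 34.25
ee_pos: [0.5738, 0.2542, 0.113]
tool_rot: [1.0, 0.011, -0.0, 0.0]
force: [0.4, 0.1, 0.1]
width: 0.525
```

Request:
jog_arm:
  rows:
    - [0, 0, 0, 0, 0, 0.02, 120]
    - [0, 0, 0, 0, 0, 0.045, 120]
    - [0, 0, 0, 0, 0, 0.07, 120]
    - [0, 0, 0, -0.01, -0.01, 0.09, 120]
    - [0, 0, 0, -0.03, -0.03, 0.1, 120]

```text
time_s: 34.67
ee_pos: [0.5458, 0.2255, 0.2156]
tool_rot: [1.0, 0.012, 0.003, -0.001]
force: [-0.5, -1.0, 0.7]
width: 0.533
```

Request:
jog_arm:
  rows:
    - [0, 0, 0, -0.03, -0.03, 0, 120]
    - [0, 0, 0, -0.06, -0.06, 0, 120]
    - [0, 0, 0, -0.09, -0.09, 0, 120]
    - [0, 0, 0, -0.12, -0.12, 0, 120]
    - [0, 0, 0, -0.15, -0.15, 0, 120]

```text
time_s: 35.08
ee_pos: [0.3948, 0.076, 0.2131]
tool_rot: [1.0, 0.011, 0.0, 0.0]
force: [0.2, -0.9, 1.2]
width: 0.533
```

Request:
jog_arm:
  rows:
    - [0, 0, 0, -0.01, -0.03, 0, 120]
    - [0, 0, 0, -0.02, -0.06, 0, 120]
    - [0, 0, 0, -0.03, -0.08, 0, 120]
    - [0, 0, 0, -0.03, -0.08, 0, 120]
    - [0, 0, 0, -0.03, -0.08, 0, 120]

```text
time_s: 35.5
ee_pos: [0.3664, -0.0038, 0.2134]
tool_rot: [1.0, 0.01, 0.0, 0.0]
force: [-0.2, -0.2, -0.0]
width: 0.532
```

```bash
python3 -c "
from h import *
st()
im=snap('top','t5',2.7,(170,150,450,285)).astype(int)
hsv=cv2.cvtColor(im.astype(np.uint8),cv2.COLOR_RGB2HSV); g=im.sum(2)
b=np.load('pics/t0.npy').astype(int)
df=(abs(im-b).sum(2)>60)
for a,c,r,l in blobs(im,df.astype(np.uint8),(176,172,272,256),40):
    k=ray('top',cv2.boxPoints(r),.097)[:,:2]; print(a,c,ray('top',r[0],.097)[0].round(4),k.round(3).tolist())
m=(hsv[...,0]>14)&(hsv[...,0]<=19)&(hsv[...,1]>70)&(g>330)
for a,c,r,l in blobs(im,m.astype(np.uint8),(176,168,272,256),40):
    k=ray('top',cv2.boxPoints(r),.097)[:,:2]; print('m',a,c,ray('top',r[0],.097)[0].round(4),k.round(3).tolist())
u=np.array([np.cos(.023),np.sin(.023)]);v=np.array([-u[1],u[0]]);c0=np.array([.572,.2545])
print(proj('top',[[*(c0+sx*.12*u+sy*.022*v),.097] for sx,sy in((1,1),(1,-1),(-1,-1),(-1,1))]).round(1).tolist())
snap('scene','s5',1.4)
"
```

```text
t35.5 p [ 0.3664 -0.0038  0.2134] xang 0.019 z [ 0.001 -0.    -1.   ] F [-0.2 -0.2 -0. ] w 0.532 q [-0.22  0.07  1.95  0.    1.11  1.33]
347 [220.93659942 185.78674352] [0.6341 0.2526 0.097 ] [[0.691, 0.28], [0.694, 0.234], [0.578, 0.226], [0.575, 0.271]]
250 [238.976 206.968] [0.5853 0.1987 0.097 ] [[0.653, 0.21], [0.653, 0.192], [0.519, 0.188], [0.518, 0.205]]
282 [204.17730496 211.80496454] [0.5726 0.3061 0.097 ] [[0.645, 0.316], [0.644, 0.297], [0.502, 0.296], [0.502, 0.315]]
258 [257.67054264 214.2751938 ] [0.5629 0.1413 0.097 ] [[0.632, 0.166], [0.635, 0.148], [0.495, 0.117], [0.491, 0.135]]
419 [222.00238663 233.81861575] [0.5348 0.2519 0.097 ] [[0.619, 0.276], [0.618, 0.229], [0.452, 0.229], [0.452, 0.274]]
m 2133 [217.78715424 210.69479606] [0.5721 0.266  0.097 ] [[0.692, 0.348], [0.69, 0.186], [0.454, 0.186], [0.456, 0.345]]
[[212.9, 173.0], [227.1, 172.5], [228.7, 249.8], [214.2, 250.3]]
```

View pics/t5.png

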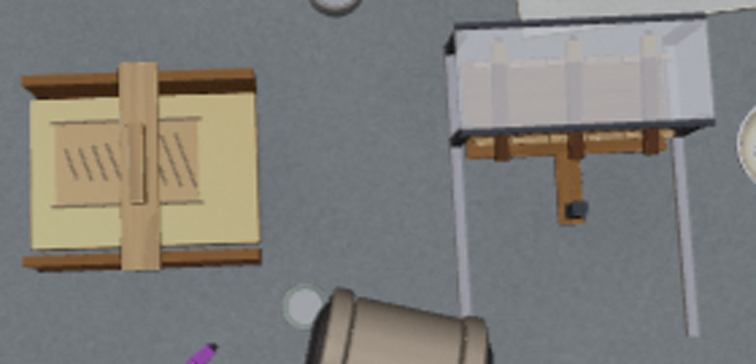

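View pics/s5.png

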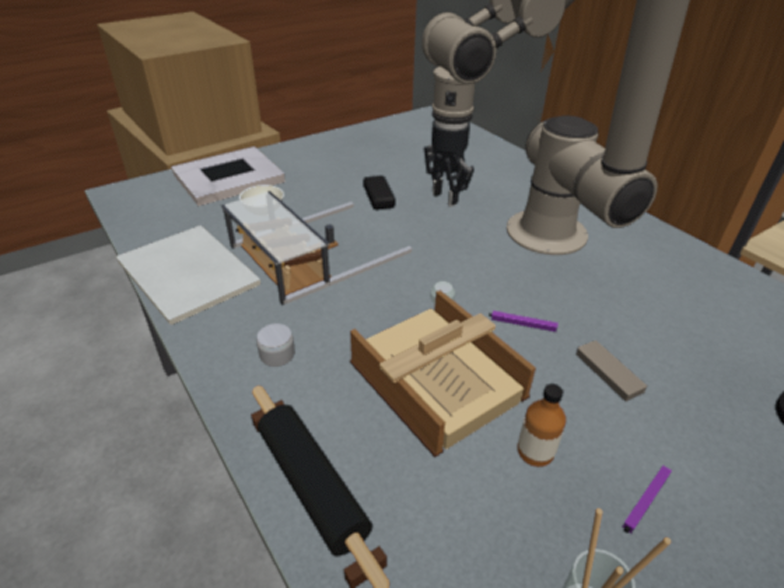

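```bash
python3 -c "
from h import *
st(); print(manip.sign_off())"
```

```text
t35.6 p [ 0.3669 -0.0027  0.2133] xang 0.022 z [ 0.001  0.    -1.   ] F [0.3 0.4 0.1] w 0.530 q [-0.22  0.08  1.95  0.    1.11  1.33]
the job is handed in; nothing more can be done
None
```

The job is done in the order asked and was handed in at 35.6 s.

- **Rest and holders:** I pulled the rest out to its stop. Only three holders were on the stone; they went into slots 1, 3 and 5. I then pushed the rest home until it met the end stop at about 22 N.
- **Bridge:** It was knocked about 3 cm aside during the run, so I measured it again. I then laid it across the middle of the stone.

**Last checks**
- The final pictures show all three holders in their slots under the hood.
- The bridge lies flat and square on both rails, within about 2 mm of the stone's middle.
- The bystanders and the purple look-alikes look unmoved, and the gripper is empty, open and clear.

**What went less well**
- The first grip on the handle was about 10 mm off centre and pushed sideways with about 38 N. I reopened, recentred and gripped again.
- The measured rest travel from stop to stop was about 148 mm, against the nominal 150 mm. I put the difference down to give in the grip, because the end stop was felt.

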